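Set the gauge's range dial and zero it

TASK

With a fingertip on the knurled black dial of the grey gauge unit, turn it by friction out of its middle position until it clicks into the stop where its white line points at the green marker; do not turn it to the red marker on the way. Then press the blue zero button fully down with a fingertip and let it come up again. Use light fingertip contact only: grip and lift nothing, and leave the two markers, the steel ring on the panel and the ball bearing and plug gauge beside the unit where they are.

Things in the scene. Friction and masses are not known exactly. Their poses are not given: they have to be found in the camera images.
- gauge_unit: Grey bench gauge unit, fixed; origin on the bench. x to its back, y to its left, z up. Housing x -90..+110, y -145..+145 mm. Flat aluminium panel 45 mm above the origin; at its back (x 73..103) a readout hood rises to 68 mm. Dial axis at x 0, y +62; blue button at x -20, y -95 mm. Black ticks on the panel mark the dial's stops.
- dial: Black knurled dial, flat top, vertical axis: 92 mm diameter, 26 mm high. Origin on the axis at panel height (top 26 mm above it). A white line on top runs along its own x axis. Sprung stops every 50 degrees: 0 (line along the unit's x; starts within 4 degrees of it), 50 and 100 to either side; it ends 11 degrees beyond. Over 50 N on it counts as gripping or leaning.
- dial_aim (a point): Point on the extension of the white line, 68 mm from the axis, 5 mm above the panel; over a marker's centre when the dial is in that stop. Humps lie midway between stops (0.06 N m to pass); let go, the dial swings into the nearest stop and stays. A shut fingertip pressed on the flat top with 6 to 15 N, 30 mm from the axis, drags it round with little slip.
- green_marker: Loose green puck, 22 mm diameter, 10 mm high, standing on the panel 68 mm from the dial's axis at the first stop left or right of the middle one; origin at the centre of its underside.
- red_marker: Loose red puck, same size and shape, at the first stop on the other side; origin at the centre of its underside.
- zero_button_top (a point): Centre of the top face of the blue round push button, 32 mm diameter, on the panel; moves down with the button.
- zero_button (a joint): Button travel in m: 0 up, 0.006 fully down; sprung, about 5 N when fully down, comes up by itself.
- inner_ring: Loose steel bearing inner ring lying on the panel between dial and button, 42 mm diameter, 16 mm high; origin at the centre of its underside. Bystander.
- plug_gauge: Loose plug gauge with black hexagon handle lying on the bench left of the unit, 108 mm long along its own y, 17 mm high; origin at the centre of its underside. Bystander.
- ball_bearing: Loose ball bearing lying on the bench right of the unit, 47 mm diameter, 14 mm high; origin at the centre of its underside. Bystander.

How it is judged (in metres and radians):
On the way, in this order (a step that is already met when the one before it is completed fails the run):
1. the dial is clicked into the green marker's stop (horizontal distance between dial_aim and green_marker below 0.01 m), for 0.3 s.
2. with the dial there, the zero button is pressed down (value of joint zero_button above 0.0045 m and horizontal distance between dial_aim and green_marker below 0.01 m), for 0.1 s.
At the end, for the whole second after the job is handed in: The dial rests in the green marker's stop (point on its line's extension within 10 mm of the marker's centre, about 8 degrees); the zero button was pressed 4.5 mm or more after that and is up again; markers within 8 mm, ring, plug gauge and ball bearing within 15 mm of their starts (horizontal distance between dial_aim and green_marker below 0.01 m and angular speed of dial below 0.1 rad/s and value of joint zero_button below 0.001 m and distance of each of green_marker, red_marker from where it was at the start of the episode below 0.008 m and distance of each of inner_ring, plug_gauge, ball_bearing from where it was at the start of the episode below 0.015 m); the robot touches nothing.
It fails at once if a marker is pushed, lifted or carried (distance of any of green_marker, red_marker from where it was at the start of the episode above 0.008 m).
It fails at once if the ring, plug gauge or ball bearing is pushed, lifted or carried (distance of any of inner_ring, plug_gauge, ball_bearing from where it was at the start of the episode above 0.015 m).
It fails at once if the dial is turned to the red marker (horizontal distance between dial_aim and red_marker below 0.012 m).
It fails at once if the dial is gripped or leaned on with more than 50 N (contact force between the fingers and dial above 50 N).
It also fails if it takes over 45 s, if anything falls off the work surface, if the arm or the gripper's body presses on something with over 40 N, if the wrist force passes 120 N, or if a joint passes its speed limit or range.

ROBOT

A 6-joint arm with a two-finger parallel gripper is mounted at the origin on a cart in front of the work surface, level with it; the furniture and walls round the work are solid. World frame = base frame: x ahead of the robot, y to its left, z up, the work surface at z = 0. Lengths are in mm, angles in rad, forces in N, time in s.
With the tool pointing down it reaches from about 350 to 875 mm from the base axis. Payload 4.2 kg.
Tool frame: the origin (TCP) lies at the very end of the fingers, on their centre line; the grasp point (between the pads) lies 19 mm behind it; z points along the fingers, y is the line along which they close (so a half turn about z gives the same grasp; the last joint's range is limited). The gripper opens to 85 mm and grips with 20 to 120 N. Pads are 22 mm wide; open, the fingers measure 114 mm over their backs; the gripper's body (76 mm by 85 mm) begins 54 mm behind the grasp point. The pads swing forward as they close: fully open they stand 13 mm farther back than shut.
Start: joints at [1.542, 0.385, 0.008, 0, -1.194, -0.259], TCP at [177.37, 599.282, 231.312] pointing down, gripper open.
Joint ranges: [-3.14, 3.14], [-1.21, 2.06], [-1.07, 1.41], [-3.16, 2.05], [-2.99, -0.16], [-3.1, 3.1]. Speed limits (rad/s): [2.79, 2.79, 3.14, 3.14, 3.14, 3.14].

INTERFACE

Orientations are given as a unit quaternion [x, y, z, w].
In Python, from bench import arm, optics gives the robot as it stands. The module is installed in compiled form; this text tells all that it offers.
- The arm moves only by the tool step_arm, never from a script. Its argument "motion" is a list of rows, each an object with "dr": the turn, a rotation vector about the tool's x, y, z in units of 8 degrees (1.0 is 8 degrees), a list of three; "slide": the shift along the tool's x, y, z in mm, a list of three; "jaw": the finger opening in mm, from 0 to 85.4. A call has exactly 8 rows; each row is the pose to reach, as a shift and turn from the pose commanded when the call began, along the tool's axes at that moment; what a row does not reach only later rows make up. A row lasts 1/8 s, in which the tool goes at most 62.5 mm and 10.7 degrees, less where a joint would pass 70% of its speed; a pose out of reach is approached as far as the arm can. A call with a gripper value outside its range is refused whole. The fingers move at their own pace and stop on an object; the grip force is fixed at half the most. Time passes only in rows, so rows that repeat a pose let the fingers close, or fill a call up. It gives the time, the measured TCP pose, the force, the opening and the grip force at its end, in the units of the state.
- arm.read_state(): the state, without advancing time (a new reading comes with each control period).
- optics.get_image(name): name is "side" or "top" or "wrist"; returns the picture (480x640x3 uint8, blue, green, red); there is no depth.
- optics.camera_info(name): a dict with "camera_matrix" (3x3 intrinsics, pixels), "view" (4x4, takes a point from world to camera coordinates); the wrist camera has in their place "T_tool_cam" (4x4, takes a point from camera to tool coordinates, whose origin is the TCP and whose axes are the flange's). Camera axes: x right, y up, looking along -z (the intrinsics and any distortion apply to the point x, -y, -z); pixel columns grow to the right and rows downward; lengths in mm; the calibration is good to about 2 mm. A picture is of the moment at which its call begins: read the wrist's pose just before it. camera_info takes no time and is no camera call.
- arm.job_done(): hands the job in; it is judged then, once.
The state is a dict: "clock": time; "joints": joint angles; "joint_vel": joint speeds; "joint_efforts": joint torques, N m; "position": TCP position; "ee_rot": TCP orientation; "contact_force": force on the tool from outside, world axes, zero at the start; "wrist_torque": the same for the moment, N m; "gripper_width": finger opening in mm; "grasp_force": force on a finger pad.
Only numpy, scipy, OpenCV 4.12 (cv2) and the standard library are available. Lean on these libraries where they do the work, as an engineer would, in place of code of your own. Each camera call takes 0.05 s, during which the arm holds its last target. There are 200 camera calls.

## Working session

There is one attempt and no reset: what is moved stays moved. The work goes in short steps, Python scripts to look and compute and a tool call to move; the robot and the scene stay as the last step left them, time stands still between calls to the robot, and variables do not carry over. Pictures are saved under pics/ and viewed, at most 10 in all, crops included, and the job is handed in when it is done.

Besides the shell and the picture viewer there is one more tool, called after "Request:" as name(argument=value, ...) on one line, values as JSON. step_arm: Moves the arm, as the interface text tells. Its arguments: {"type":"object","properties":{"motion":{"type":"array","items":{"type":"object","properties":{"dr":{"type":"array","items":{"type":"number"}},"slide":{"type":"array","items":{"type":"number"}},"jaw":{"type":"number"}}}}},"required":["motion"]}

```bash
mkdir -p pics
python3 - <<'E'
from bench import arm, optics
import cv2, numpy as np
np.set_printoptions(suppress=True,precision=4)
s=arm.read_state()
for k in("clock","position","ee_rot","contact_force","gripper_width"):print(k,s[k])
for n in("top","side"):
    cv2.imwrite(f"pics/{n}0.png",optics.get_image(n))
for n in("top","side","wrist"):
    for k,v in optics.camera_info(n).items():print(n,k,v)
E
```

```text
clock 0.0
position [177.2118 598.7356 230.2239]
ee_rot [ 0.9897 -0.1435 -0.0001  0.0011]
contact_force [-0.0043  0.1783  0.3198]
gripper_width 85.17469014797517
top camera_matrix [[608.7081   0.     325.8171]
 [  0.     608.7081 233.9322]
 [  0.       0.       1.    ]]
top view [[   0.0054   -0.9994   -0.0337   35.486 ]
 [   0.9895    0.0005    0.1444 -518.259 ]
 [  -0.1443   -0.0341    0.9889 -923.3256]
 [   0.        0.        0.        1.    ]]
side camera_matrix [[599.1972   0.     322.848 ]
 [  0.     599.1972 238.4522]
 [  0.       0.       1.    ]]
side view [[   0.7123   -0.7017   -0.0143 -385.4763]
 [   0.3935    0.3823    0.8361 -292.9477]
 [  -0.5812   -0.6012    0.5485 -633.8546]
 [   0.        0.        0.        1.    ]]
wrist camera_matrix [[350.6364   0.     318.7721]
 [  0.     350.6364 240.5692]
 [  0.       0.       1.    ]]
wrist T_tool_cam [[  -0.0011    0.9563    0.2923   75.1951]
 [   1.        0.0012   -0.0003   -0.3708]
 [  -0.0006    0.2923   -0.9563 -142.6494]
 [   0.        0.        0.        1.    ]]
```

View pics/top0.png

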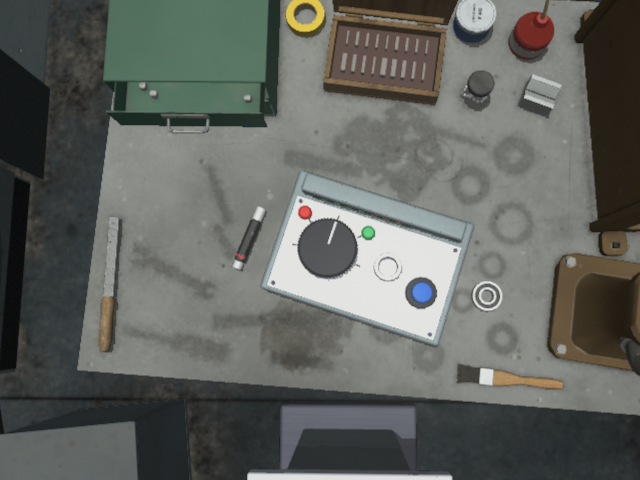

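View pics/side0.png

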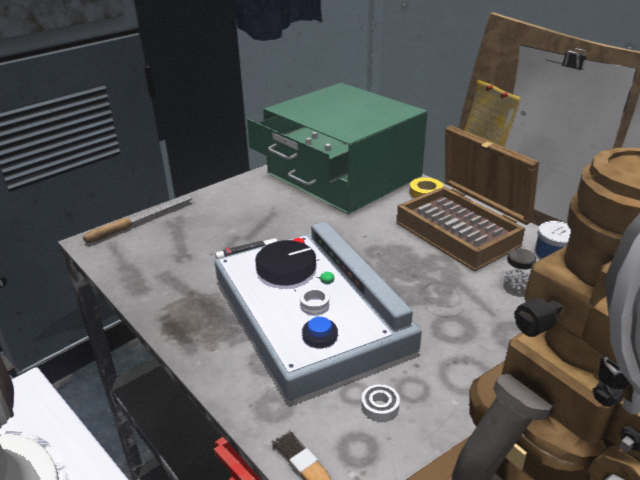

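The top view shows the dial at about (328,247), with its line pointing to (338,217). Red is at (305,212), green at (368,233), the ring at (387,267), the button at (423,293) and the ball bearing at (487,296). In the side view the dial is at (286,262), green at (327,277) and the button at (319,327). I'll enlarge both to read them more closely.

Run:
```python
import cv2
a=cv2.imread("pics/top0.png")[165:345,245:485]; b=cv2.imread("pics/side0.png")[215:395,205:445]
cv2.imwrite("pics/topc.png",cv2.resize(a,(800,600),interpolation=cv2.INTER_CUBIC))
cv2.imwrite("pics/sidec.png",cv2.resize(b,(800,600),interpolation=cv2.INTER_CUBIC))
```

```text
(no output)
```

View pics/topc.png

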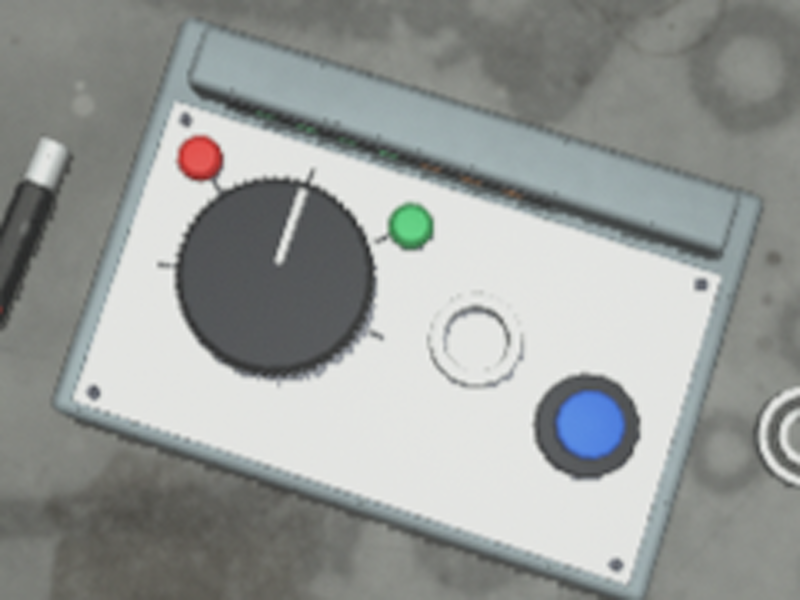

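View pics/sidec.png

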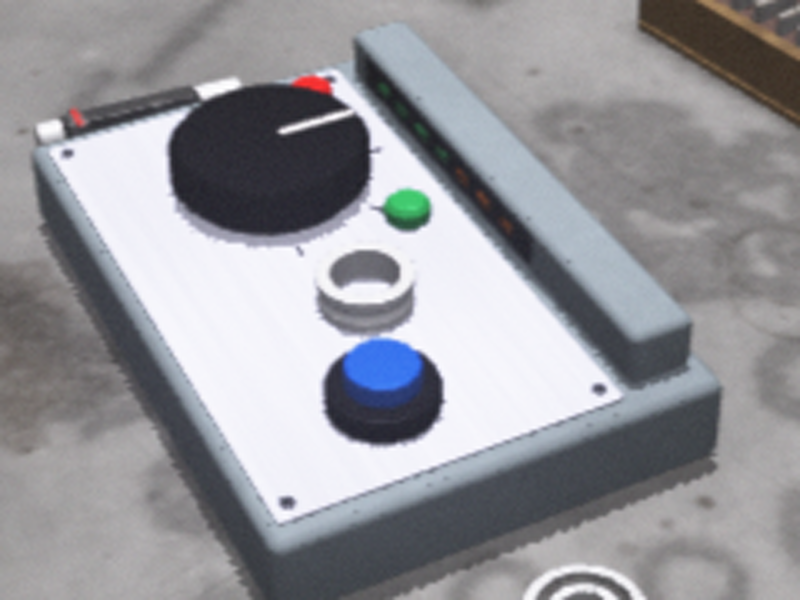

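The crops are enlarged 3.33x. In the top crop the dial's top centre is at (276,276), the line runs from (279,263) to (303,192), green is at (411,225), red at (200,157), the ring at (476,339) and the button top at (591,424). In the side crop the line runs from (280,131) to (353,113), green's top is at (408,203), the button top at (383,364) and the dial top at (270,141).

```bash
cat > h.py <<'E'
from bench import arm, optics
import cv2, numpy as np
from scipy.spatial.transform import Rotation as R
np.set_printoptions(suppress=True,precision=1)
F=np.diag([1,-1,-1,1.])
def P(n):
    c=optics.camera_info(n); return np.array(c["camera_matrix"])@(F@np.array(c["view"]))[:3]
def tri(a,b):
    X=cv2.triangulatePoints(P("top"),P("side"),np.array(a,float).reshape(2,1),np.array(b,float).reshape(2,1))[:,0];return X[:3]/X[3]
def atz(n,p,z):
    M=P(n); H=np.c_[M[:,:2],M[:,2]*z+M[:,3]]; x=np.linalg.solve(H,[*p,1]);return x[:2]/x[2]
def totool(d):
    return R.from_quat(arm.read_state()["ee_rot"]).inv().apply(d)
E
python3 - <<'E'
from h import *
T=lambda p:np.array(p)*.3+[245-.35,165-.35]
S=lambda p:np.array(p)*.3+[205-.35,215-.35]
for n,a,b in[("dial",(276,276),(270,141)),("in",(279,263),(280,131)),("out",(303,192),(353,113)),("green",(411,225),(408,203)),("btn",(591,424),(383,364))]:
    X=tri(T(a),S(b));print(n,X, "res",np.linalg.norm(P("top")@[*X,1]) and (lambda q:q[:2]/q[2]-T(a))(P("top")@[*X,1]))
d=atz("top",T((276,276)),71);b=atz("top",T((591,424)),65)
print("z71",d,atz("top",T((303,192)),71),"green",atz("top",T((411,225)),55),"red",atz("top",T((200,157)),55),"ring",atz("top",T((476,339)),61),"btn",b)
v=b-d;print("unit yaw deg",np.degrees(np.arctan2(v[1],v[0])-np.arctan2(-157,-20)), np.linalg.norm(v))
E
```

```text
dial [493.9  32.5  69.5] res [ 0.5 -0.7]
in [499.3  31.2  73. ] res [ 0.5 -0.6]
out [532.9  19.9  71.6] res [ 0.8 -1. ]
green [519.8 -29.7  53.2] res [ 0.5 -0.7]
btn [ 426.9 -109.7   66.5] res [ 0.4 -0.6]
z71 [492.6  33.3] [531.4  21.1] green [518.5 -28.9] red [550.7  69.7] ring [464.9 -58.1] btn [ 426.2 -109.3]
unit yaw deg -17.733057070230572 157.27792129548814
```

The tool axes nearly match the unit's: x is the unit's x, y is the unit's -y and z is down. Green lies clockwise as seen from above. I'll move over the dial's near side with the fingers shut.

Request:
step_arm(motion=[{"slide": [50, 5, 0], "dr": [0, 0, 0], "jaw": 0}, {"slide": [100, 10, 0], "dr": [0, 0, 0], "jaw": 0}, {"slide": [150, 15, 0], "dr": [0, 0, 0], "jaw": 0}, {"slide": [200, 25, 0], "dr": [0, 0, 0], "jaw": 0}, {"slide": [250, 50, 0], "dr": [0, 0, 0], "jaw": 0}, {"slide": [280, 95, 0], "dr": [0, 0, 0], "jaw": 0}, {"slide": [310, 145, 0], "dr": [0, 0, 0], "jaw": 0}, {"slide": [335, 200, 0], "dr": [0, 0, 0], "jaw": 0}])

```text
clock: 1.1
position: [442.1, 310.5, 230.6]
ee_rot: [0.99, -0.143, -0.0, 0.0]
contact_force: [1.4, -1.3, 0.3]
gripper_width: 0.3
grasp_force: 0.0
```

Request:
step_arm(motion=[{"slide": [20, 50, 0], "dr": [0, 0, 0], "jaw": 0}, {"slide": [40, 105, 0], "dr": [0, 0, 0], "jaw": 0}, {"slide": [60, 155, 10], "dr": [0, 0, 0], "jaw": 0}, {"slide": [80, 205, 40], "dr": [0, 0, 0], "jaw": 0}, {"slide": [95, 245, 70], "dr": [0, 0, 0], "jaw": 0}, {"slide": [101, 265, 100], "dr": [0, 0, 0], "jaw": 0}, {"slide": [101, 265, 120], "dr": [0, 0, 0], "jaw": 0}, {"slide": [101, 265, 120], "dr": [0, 0, 0], "jaw": 0}])

```text
clock: 2.1
position: [462.2, 28.8, 109.9]
ee_rot: [0.99, -0.144, -0.002, 0.001]
contact_force: [0.4, -0.9, -0.4]
gripper_width: 0.4
grasp_force: 0.0
```

Run:
```python
from h import *
s=arm.read_state();print(s["position"],s["contact_force"],s["joints"],s["clock"])
a=optics.get_image("top")[165:345,245:485];b=optics.get_image("side")[175:355,205:445]
cv2.imwrite("pics/c2.png",np.vstack([cv2.resize(i,(400,300),interpolation=cv2.INTER_CUBIC) for i in(a,b)]))
```

```text
[462.2  28.8 109.9] [ 0.4 -0.9 -0.4] [ 0.4  0.3 -0.5 -0.  -0.8  0.9] 2.1
```

View pics/c2.png

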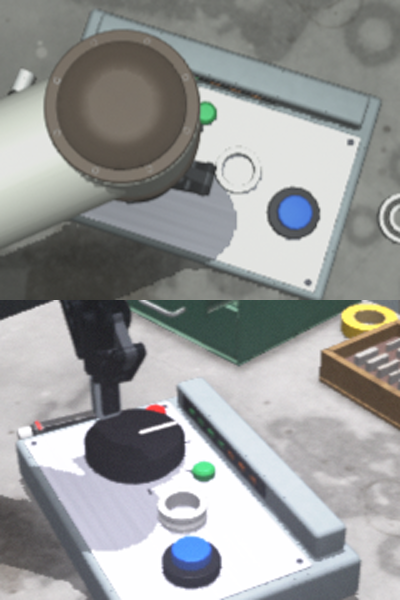

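The shut fingertips hang above the near-left part of the dial, which hasn't moved. Next I'll lower them to the top.

Request:
step_arm(motion=[{"slide": [0, 0, 15], "dr": [0, 0, 0], "jaw": 0}, {"slide": [0, 0, 28], "dr": [0, 0, 0], "jaw": 0}, {"slide": [0, 0, 34], "dr": [0, 0, 0], "jaw": 0}, {"slide": [0, 0, 36], "dr": [0, 0, 0], "jaw": 0}, {"slide": [0, 0, 37], "dr": [0, 0, 0], "jaw": 0}, {"slide": [0, 0, 37.5], "dr": [0, 0, 0], "jaw": 0}, {"slide": [0, 0, 38], "dr": [0, 0, 0], "jaw": 0}, {"slide": [0, 0, 38], "dr": [0, 0, 0], "jaw": 0}])

```text
clock: 3.2
position: [463.5, 29.7, 73.4]
ee_rot: [0.99, -0.143, 0.0, -0.0]
contact_force: [0.4, -0.8, 0.2]
gripper_width: 0.2
grasp_force: 0.0
```

Request:
step_arm(motion=[{"slide": [0, 0, 0.3], "dr": [0, 0, 0], "jaw": 0}, {"slide": [0, 0, 0.6], "dr": [0, 0, 0], "jaw": 0}, {"slide": [0, 0, 0.9], "dr": [0, 0, 0], "jaw": 0}, {"slide": [0, 0, 1.2], "dr": [0, 0, 0], "jaw": 0}, {"slide": [0, 0, 1.5], "dr": [0, 0, 0], "jaw": 0}, {"slide": [0, 0, 1.5], "dr": [0, 0, 0], "jaw": 0}, {"slide": [0, 0, 1.5], "dr": [0, 0, 0], "jaw": 0}, {"slide": [0, 0, 1.5], "dr": [0, 0, 0], "jaw": 0}])

```text
clock: 4.2
position: [463.5, 29.6, 71.8]
ee_rot: [0.99, -0.143, 0.0, -0.0]
contact_force: [-0.2, -0.6, -0.3]
gripper_width: 0.1
grasp_force: 0.0
```

Request:
step_arm(motion=[{"slide": [0, 0, 0.3], "dr": [0, 0, 0], "jaw": 0}, {"slide": [0, 0, 0.6], "dr": [0, 0, 0], "jaw": 0}, {"slide": [0, 0, 0.9], "dr": [0, 0, 0], "jaw": 0}, {"slide": [0, 0, 1.0], "dr": [0, 0, 0], "jaw": 0}, {"slide": [0, 0, 1.0], "dr": [0, 0, 0], "jaw": 0}, {"slide": [0, 0, 1.0], "dr": [0, 0, 0], "jaw": 0}, {"slide": [0, 0, 1.0], "dr": [0, 0, 0], "jaw": 0}, {"slide": [0, 0, 1.0], "dr": [0, 0, 0], "jaw": 0}])

```text
clock: 5.2
position: [463.5, 29.6, 71.0]
ee_rot: [0.99, -0.143, 0.0, 0.0]
contact_force: [-2.2, 0.7, 5.5]
gripper_width: -0.1
grasp_force: 2.7
```

Request:
step_arm(motion=[{"slide": [0, 0, 0.2], "dr": [0, 0, 0], "jaw": 0}, {"slide": [0, 0, 0.4], "dr": [0, 0, 0], "jaw": 0}, {"slide": [0, 0, 0.4], "dr": [0, 0, 0], "jaw": 0}, {"slide": [0, 0, 0.4], "dr": [0, 0, 0], "jaw": 0}, {"slide": [0, 0, 0.4], "dr": [0, 0, 0], "jaw": 0}, {"slide": [0, 0, 0.4], "dr": [0, 0, 0], "jaw": 0}, {"slide": [0, 0, 0.4], "dr": [0, 0, 0], "jaw": 0}, {"slide": [0, 0, 0.4], "dr": [0, 0, 0], "jaw": 0}])

```text
clock: 6.2
position: [463.5, 29.6, 71.0]
ee_rot: [0.99, -0.143, 0.0, 0.0]
contact_force: [-2.4, 0.8, 7.5]
gripper_width: -0.3
grasp_force: 4.1
```

Request:
step_arm(motion=[{"slide": [-0.6, -1.6, 0.6], "dr": [0, 0, 0.4], "jaw": 0}, {"slide": [-1.2, -3.2, 0.7], "dr": [0, 0, 0.8], "jaw": 0}, {"slide": [-1.6, -4.8, 0.7], "dr": [0, 0, 1.2], "jaw": 0}, {"slide": [-1.9, -6.4, 0.7], "dr": [0, 0, 1.6], "jaw": 0}, {"slide": [-2.2, -8.1, 0.7], "dr": [0, 0, 2.0], "jaw": 0}, {"slide": [-2.3, -9.8, 0.7], "dr": [0, 0, 2.4], "jaw": 0}, {"slide": [-2.4, -11.5, 0.7], "dr": [0, 0, 2.8], "jaw": 0}, {"slide": [-2.4, -13.2, 0.7], "dr": [0, 0, 3.25], "jaw": 0}])

```text
clock: 7.2
position: [465.0, 43.5, 71.0]
ee_rot: [0.932, -0.363, 0.0, -0.0]
contact_force: [-5.3, 3.6, 12.9]
gripper_width: -0.0
grasp_force: 6.7
```

Run:
```python
from h import *
s=arm.read_state();print(s["position"],s["contact_force"],s["wrist_torque"],s["clock"])
b=optics.get_image("side")[215:335,205:365]
cv2.imwrite("pics/c3.png",cv2.resize(b,(640,480),interpolation=cv2.INTER_CUBIC))
```

```text
[465.   43.5  71. ] [-5.3  3.6 12.9] [1.  1.6 0.1] 7.2
```

View pics/c3.png

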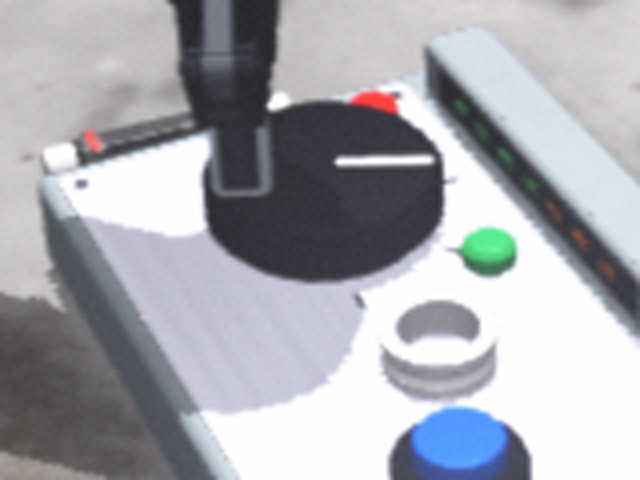

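The dial has turned roughly 20° towards green with little slip, at 13 N. The line now runs from (336,161) to (434,160) in the crop. I'll repeat the arc.

Request:
step_arm(motion=[{"slide": [-0.6, -1.6, 0], "dr": [0, 0, 0.4], "jaw": 0}, {"slide": [-1.2, -3.2, 0], "dr": [0, 0, 0.8], "jaw": 0}, {"slide": [-1.6, -4.8, 0], "dr": [0, 0, 1.2], "jaw": 0}, {"slide": [-1.9, -6.4, 0], "dr": [0, 0, 1.6], "jaw": 0}, {"slide": [-2.2, -8.1, 0], "dr": [0, 0, 2.0], "jaw": 0}, {"slide": [-2.3, -9.8, 0], "dr": [0, 0, 2.4], "jaw": 0}, {"slide": [-2.4, -11.5, 0], "dr": [0, 0, 2.8], "jaw": 0}, {"slide": [-2.4, -13.2, 0], "dr": [0, 0, 3.25], "jaw": 0}])

```text
clock: 8.25
position: [472.6, 55.8, 71.0]
ee_rot: [0.826, -0.563, 0.0, -0.001]
contact_force: [-5.7, 5.7, 12.5]
gripper_width: 0.1
grasp_force: 6.1
```

Run:
```python
from h import *
s=arm.read_state();print(s["position"],s["contact_force"],s["clock"])
b=optics.get_image("side")[215:335,205:365]
cv2.imwrite("pics/c4.png",cv2.resize(b,(640,480),interpolation=cv2.INTER_CUBIC))
```

```text
[472.6  55.8  71. ] [-5.7  5.7 12.5] 8.25
```

View pics/c4.png

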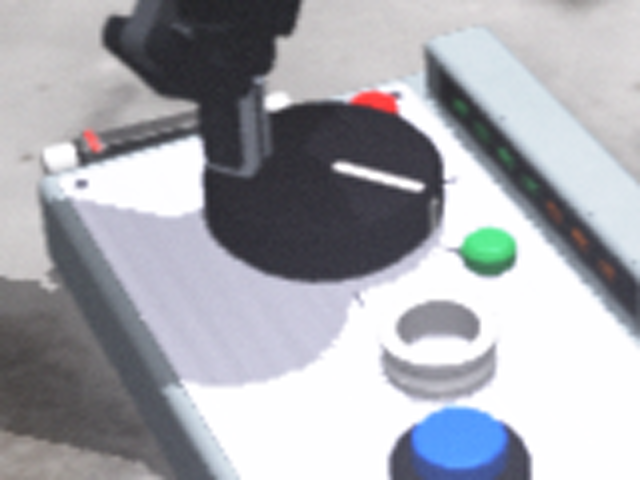

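The line now runs from (337,167) to (421,187) in the crop. I'll work out the angle.

Run:
```python
from h import *
S=lambda p:np.array(p)/4+[205-.4,215-.4]
for a,b in [((336,161),(434,160)),((337,167),(421,187))]:
    v=atz("side",S(b),71)-atz("side",S(a),71);print(np.degrees(np.arctan2(v[1],v[0]))+17.6, np.linalg.norm(v))
```

```text
-27.128086322533093 36.9937317354796
-50.093907321485396 34.62060835482267
```

The dial is at -50°, in green's stop. I'll lift off and move above the button.

Request:
step_arm(motion=[{"slide": [0, 0, -8], "dr": [0, 0, 0], "jaw": 0}, {"slide": [0, 0, -30], "dr": [0, 0, 0], "jaw": 0}, {"slide": [10, 8, -32], "dr": [0, 0, 0], "jaw": 0}, {"slide": [50, 38, -32], "dr": [0, 0, 0], "jaw": 0}, {"slide": [90, 68, -32], "dr": [0, 0, 0], "jaw": 0}, {"slide": [125, 94, -32], "dr": [0, 0, 0], "jaw": 0}, {"slide": [137, 103.4, -32], "dr": [0, 0, 0], "jaw": 0}, {"slide": [137, 103.4, -25], "dr": [0, 0, 0], "jaw": 0}])

```text
clock: 9.3
position: [425.8, -111.9, 94.4]
ee_rot: [0.826, -0.564, 0.0, -0.0]
contact_force: [-0.7, 0.8, 0.7]
gripper_width: -0.2
grasp_force: 0.0
```

Run:
```python
from h import *
s=arm.read_state();print(s["position"],s["contact_force"],s["clock"])
a=optics.get_image("top")[165:345,245:485];b=optics.get_image("side")[215:395,205:445]
cv2.imwrite("pics/c5.png",np.vstack([cv2.resize(i,(400,300),interpolation=cv2.INTER_CUBIC) for i in(a,b)]))
```

```text
[ 425.8 -111.9   94.4] [-0.7  0.8  0.7] 9.3
```

View pics/c5.png

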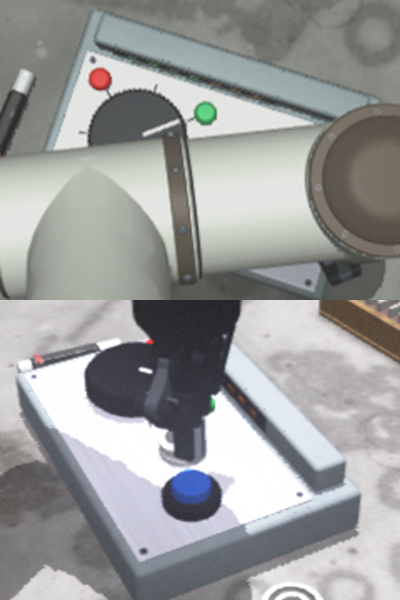

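The white line points at green in the top view, at about (205,113), and the fingers are above the button. Now I'll press it.

Request:
step_arm(motion=[{"slide": [-1.5, -0.5, 12], "dr": [0, 0, 0], "jaw": 0}, {"slide": [-1.9, -0.7, 22], "dr": [0, 0, 0], "jaw": 0}, {"slide": [-1.9, -0.7, 26], "dr": [0, 0, 0], "jaw": 0}, {"slide": [-1.9, -0.7, 28], "dr": [0, 0, 0], "jaw": 0}, {"slide": [-1.9, -0.7, 30], "dr": [0, 0, 0], "jaw": 0}, {"slide": [-1.9, -0.7, 32], "dr": [0, 0, 0], "jaw": 0}, {"slide": [-1.9, -0.7, 32], "dr": [0, 0, 0], "jaw": 0}, {"slide": [-1.9, -0.7, 32], "dr": [0, 0, 0], "jaw": 0}])

```text
clock: 10.4
position: [426.0, -109.0, 62.9]
ee_rot: [0.827, -0.563, 0.0, -0.0]
contact_force: [-2.6, 2.2, 3.9]
gripper_width: 0.5
grasp_force: 1.9
```

Request:
step_arm(motion=[{"slide": [0, 0, 0.5], "dr": [0, 0, 0], "jaw": 0}, {"slide": [0, 0, 1.0], "dr": [0, 0, 0], "jaw": 0}, {"slide": [0, 0, 1.5], "dr": [0, 0, 0], "jaw": 0}, {"slide": [0, 0, 2.0], "dr": [0, 0, 0], "jaw": 0}, {"slide": [0, 0, 2.5], "dr": [0, 0, 0], "jaw": 0}, {"slide": [0, 0, 3.0], "dr": [0, 0, 0], "jaw": 0}, {"slide": [0, 0, 3.0], "dr": [0, 0, 0], "jaw": 0}, {"slide": [0, 0, 3.0], "dr": [0, 0, 0], "jaw": 0}])

```text
clock: 11.4
position: [426.1, -109.0, 60.9]
ee_rot: [0.827, -0.562, 0.0, 0.0]
contact_force: [-5.8, 4.2, 15.2]
gripper_width: -0.3
grasp_force: 7.8
```

The button is at its stop: 15 N, and z no longer moves. I'll lift clear.

Request:
step_arm(motion=[{"slide": [0, 0, 0], "dr": [0, 0, 0], "jaw": 0}, {"slide": [0, 0, -10], "dr": [0, 0, 0], "jaw": 0}, {"slide": [0, 0, -40], "dr": [0, 0, 0], "jaw": 0}, {"slide": [0, 0, -80], "dr": [0, 0, 0], "jaw": 0}, {"slide": [0, 0, -120], "dr": [0, 0, 0], "jaw": 0}, {"slide": [0, 0, -140], "dr": [0, 0, 0], "jaw": 0}, {"slide": [0, 0, -140], "dr": [0, 0, 0], "jaw": 0}, {"slide": [0, 0, -140], "dr": [0, 0, 0], "jaw": 0}])

```text
clock: 12.4
position: [425.5, -109.1, 198.7]
ee_rot: [0.827, -0.563, -0.001, 0.0]
contact_force: [-0.3, -0.8, -0.9]
gripper_width: -0.4
grasp_force: 0.0
```

Run:
```python
from h import *
s=arm.read_state();print(s["position"],s["contact_force"],s["clock"])
b=optics.get_image("side")[215:395,205:445]
cv2.imwrite("pics/c6.png",cv2.resize(b,(800,600),interpolation=cv2.INTER_CUBIC))
```

```text
[ 425.5 -109.1  198.7] [-0.3 -0.8 -0.9] 12.4
```

View pics/c6.png

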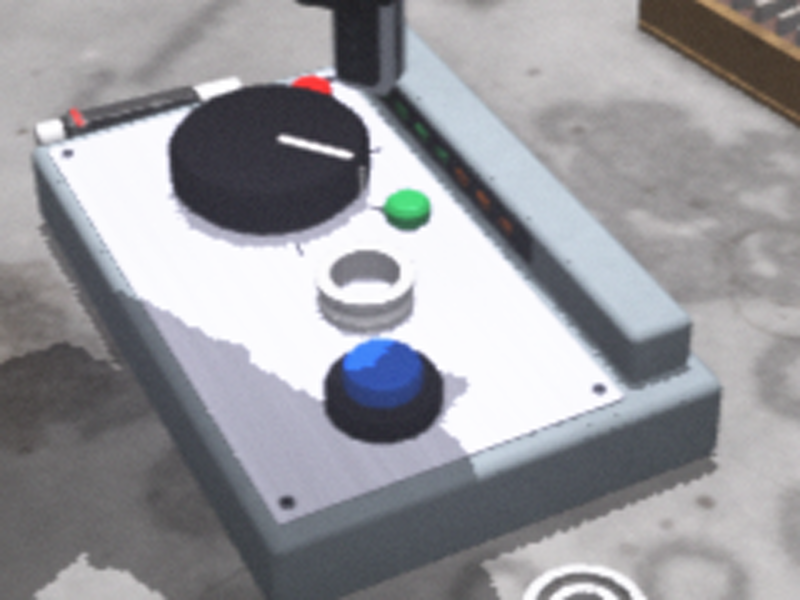

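The dial line, from (280,138) to (352,155), is in green's stop. The button is up again at (383,364), and the markers, ring and bearing haven't moved. I'll hand the job in.

```bash
python3 -c "
from bench import arm
print(arm.job_done())"
```

```text
the job is handed in; nothing more can be done
None
```

I turned the dial into the green marker's stop, pressed the zero button to its stop and let it come up, and handed the job in at about 12.5 s; the hand-in gave no verdict, but the last picture showed the dial at green, the button up and the loose things in view unmoved.

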